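Mark where the cable reel rubs

TASK

The empty cable reel's steel drum is slightly out of true and rubs on its brake shoe. Crank the drum gently round by its knob, held lightly, to feel where in the turn it drags hardest (it also drags a little at a lesser spot), leave the drum standing with that worst spot against the shoe, and set the red magnet flat on the drum's upper flange, close to the rim and right in front of the shoe, to mark it. Do not shove the reel along the desk, and leave the other two magnets where they are.

Things in the scene. Friction and masses are not known exactly. Their poses are not given: they have to be found in the camera images.
- reel: cable reel, loose, about 4.8 kg in all, lying on its back: an orange tube frame (tubes 16 mm thick; 166 mm wide, 336 mm long, nowhere above 110 mm) under and at both ends of a steel drum that turns on an upright axis. Origin below the axis at the desk's level; its y axis points from the axis away from the handle bar that carries the brake
- drum: drum with two steel flanges of 230 mm diameter. Origin on its axis, 30 mm above the desk; z is the axis, up; x points to the crank knob. The upper flange's flat top is 87 mm above this origin; at its centre stands a black socket plate, 94 mm wide, up to 100 mm above this origin. Turns without end either way and stays where it is left
- knob_mid (a point): middle of the black crank knob's grip: an upright round plastic grip 24 mm in diameter and 36 mm tall, spinning freely on its own pin, 85 mm from the drum's axis; this point lies 115 mm above the drum's origin (145 mm above the desk), 28 mm above the flange, 18 mm below the knob's top. Hold it lightly: over 60 N of grip would crack it
- brake: the grey brake housing on the frame's handle bar, beside the rim of the upper flange, with its black rubber shoe, 30 mm wide, sprung lightly against the rim. Origin: middle of the shoe's face at the rim, 116 mm from the drum's axis, 2 mm below the flange's top; x points level to the drum's axis, z up. All of it lies below the flange's top
- magnet_red: red round magnet, a disc of 30 mm diameter and 12 mm height, 30 g (its pull can be neglected), lying on a white steel strip 3 mm thick among two like it; origin at the centre of its underside, z up
- magnet_blue: blue magnet of the same size on the strip, to be left alone; origin at the centre of its underside
- magnet_yellow: yellow magnet of the same size on the strip, to be left alone; origin at the centre of its underside
- flange_top (a point): centre of the upper flange's top (4 mm steel, 117 mm above the desk), on the drum's axis. Felt at the knob the free bearing drags about 0.7 N; the worst spot adds some 6 to 10 N at its peak, rising smoothly over 0.25 rad of turn before it and falling likewise after; one lesser spot elsewhere adds less than half that. Neither can be seen; the worst is never within 1 rad of the knob
Things that resemble listed ones, but are neither listed nor needed, are in the scene too. Several things have the shape of the magnet_red; the one meant has the colours described above.

How it is judged (in metres and radians):
At the end, for the whole second after the job is handed in: drum at rest with its worst spot on the shoe (shoe force over 4.5 N, about 7.5 N at the peak: within some 0.15 rad of it); red magnet flat and at rest on the upper flange before the shoe, its centre within 15 mm sideways of the shoe's middle and 5 to 45 mm in from its face (contact force between brake and drum above 4.5 N and angular speed of drum below 0.1 rad/s and y of magnet_red in the frame of brake between -0.015 and 0.015 m and x of magnet_red in the frame of brake between 0.005 and 0.045 m and z of magnet_red in the frame of drum between 0.083 and 0.091 m and angle between magnet_red's own z axis and vertical below 0.1 rad and linear speed of magnet_red below 0.02 m/s); the robot touches nothing.
It fails at once if the reel is shoved more than 20 mm (distance of reel from where it was at the start of the episode above 0.02 m).
It fails at once if the blue magnet is disturbed (distance of magnet_blue from where it was at the start of the episode above 0.01 m).
It fails at once if the yellow magnet is disturbed (distance of magnet_yellow from where it was at the start of the episode above 0.01 m).
It fails at once if the knob or drum is squeezed or pressed too hard (over 130 N, both fingers together) (contact force between the fingers and drum above 130 N).
It also fails if it takes over 72 s, if anything falls off the work surface, if the arm or the gripper's body presses on something with over 40 N, if the wrist force passes 120 N, or if a joint passes its speed limit or range.

ROBOT

A 7-joint arm with a two-finger parallel gripper is mounted at the origin on the work surface. World frame = base frame: x ahead of the robot, y to its left, z up, the work surface at z = 0. Lengths are in mm, angles in degrees, forces in N, time in s.
With the tool pointing down it reaches from about 425 to 1025 mm from the base axis. Payload 3.6 kg.
Tool frame: the origin (TCP) lies midway between the tips of the shut fingers; the grasp point (between the pads) lies 19 mm behind it; z points along the fingers, y is the line along which they close (so a half turn about z gives the same grasp; the last joint's range is limited). The gripper opens to 85 mm and grips with 20 to 120 N. Pads are 22 mm wide; open, the fingers measure 114 mm over their backs; the gripper's body (76 mm by 85 mm) begins 54 mm behind the grasp point. The pads swing forward as they close: fully open they stand 13 mm farther back than shut.
Start: joints at [66.091, 33.873, 2.773, 92.16, -1.908, 54.013, -1.931], TCP at [230.676, -687.327, 231.302] pointing down, gripper open.
Joint ranges: [-153.93, 153.93], [-27.13, 128.08], [-72.61, 78.16], [10.71, 143.7], [-87.88, 267.88], [4.46, 118.87], [-176.78, 176.78]. Speed limits (degrees/s): [147.25, 147.25, 180, 180, 180, 180, 180].

INTERFACE

Orientations are given as [roll, pitch, yaw] about the fixed x, y, z axes, in that order (R = Rz(yaw) Ry(pitch) Rx(roll)).
In Python, from rig import r gives the robot as it stands.
- The arm moves only by the tool drive_tool, never from a script. Its argument "series" is a list of rows, each an object with "xyz": the shift along the tool's x, y, z in parts of the range, where 1.0 means 100 cm, a list of three; "rotation": the turn, a rotation vector about the tool's x, y, z in normalised numbers (1 is pi rad), a list of three; "hand": the opening, from -1 (shut) to 1 (fully open). In form: [{"xyz": [x, y, z], "rotation": [rx, ry, rz], "hand": hand}, ...]. A call has 1 to 20 rows; each row is the pose to reach, as a shift and turn from the pose commanded when the call began, along the tool's axes at that moment; what a row does not reach only later rows make up. A row lasts 1/10 s, in which the tool goes at most 50 mm and 8.59 degrees, less where a joint would pass 70% of its speed; a pose out of reach is approached as far as the arm can. Shift and turn numbers lie between -1 and 1, and a call with a number outside is refused. A call with a gripper value outside its range is refused whole. The fingers move at their own pace and stop on an object; "force" is the grip in N (left out, the last holds). Time passes only in rows, so rows that repeat a pose let the fingers close. It gives the time, the measured TCP pose, the force, the opening and the grip force at its end, in the units of the state.
- r.get_state(): the state, without advancing time (a new reading comes with each control period).
- r.grab_frame(name): name is "side" or "top"; returns the picture (480x640x3 uint8, red, green, blue); there is no depth.
- r.camera_model(name): a dict with "fx", "fy", "cx", "cy" (pixels), "rvec" (rotation vector, rad) and "tvec" (3), from world to camera coordinates, as OpenCV has them. Camera axes: x right, y down, z forward; pixel columns grow to the right and rows downward; lengths in mm; the calibration is good to about 2 mm. A picture is of the moment at which its call begins. camera_model takes no time and is no camera call.
- r.finish_job(): hands the job in; it is judged then, once.
Trained networks look in the newest picture that a camera, given by its name, has taken for a name from the list of things; names that differ only in an ending like _2 or _b are one class to them, and where a whole thing is asked for, a point or a joint stands for the part that bears it (a point fixed in the world has none). Each returns a list of dicts, best first, with "score" (0 to 1); they miss things now and then, are a little off and sometimes report something else, mostly with a low value. They report only what shows in the picture. A call takes as long as a camera call. They do not tell look-alikes from the thing itself.
- r.boxes_of(camera, label): "box" ([left, top, width, height] in pixels, round what is visible of it).
- r.mark_of(camera, label): "centre" ([column, row] in pixels: a listed point, or the origin of a listed thing).
The state is a dict: "time": time; "joint_pos": joint angles; "joint_velocities": joint speeds; "joint_torque": joint torques, N m; "position": TCP position; "ee_rot": TCP orientation; "contact_force": force on the tool from outside, world axes, zero at the start; "torque": the same for the moment, N m; "width": opening from 0.0 (shut) to 1.0 (fully open); "grasp_force": force on a finger pad.
Only numpy, scipy, OpenCV 4.12 (cv2) and the standard library are available. Lean on these libraries where they do the work, as an engineer would, in place of code of your own. Each camera call takes 0.05 s, during which the arm holds its last target. There are 200 camera calls.

## Working session

There is one attempt and no reset: what is moved stays moved. The work goes in short steps, Python scripts to look and compute and a tool call to move; the robot and the scene stay as the last step left them, time stands still between calls to the robot, and variables do not carry over. Pictures are saved under pics/ and viewed, at most 10 in all, crops included, and the job is handed in when it is done.

Besides the shell and the picture viewer there is one more tool, called as name(argument=value, ...) on one line, values as JSON. drive_tool: Moves the arm, as the interface text tells. Its arguments: {"type":"object","properties":{"series":{"type":"array"},"force":{"type":"number"}},"required":["series"]}

```bash
mkdir -p pics; ls
cat > h.py <<'E'
import numpy as np,cv2
from rig import r
def ray(cam,px):
    m=r.camera_model(cam);R=cv2.Rodrigues(np.array(m["rvec"],float))[0];t=np.array(m["tvec"],float).ravel()
    d=R.T@np.array([(px[0]-m["cx"])/m["fx"],(px[1]-m["cy"])/m["fy"],1]);return -R.T@t,d
def at_z(cam,px,z):
    c,d=ray(cam,px);return c+d*(z-c[2])/d[2]
def proj(cam,p):
    m=r.camera_model(cam);K=np.array([[m["fx"],0,m["cx"]],[0,m["fy"],m["cy"]],[0,0,1.]])
    return cv2.projectPoints(np.array(p,float).reshape(-1,1,3),np.array(m["rvec"],float),np.array(m["tvec"],float),K,None)[0].reshape(-1,2)
def save(cam,f):
    im=r.grab_frame(cam);cv2.imwrite("pics/"+f,im[:,:,::-1]);return im
E
python3 - <<'E'
from h import *
Z=dict(knob_mid=145,brake=115,magnet_red=3,magnet_blue=3,magnet_yellow=3,flange_top=117,reel=0,drum=30)
for c in("top","side"):
    save(c,c+"0.png")
    for n,z in Z.items():
        for k in r.mark_of(c,n)[:4]:print(c,n,round(k["score"],2),np.round(k["centre"],1),np.round(at_z(c,k["centre"],z),1))
s=r.get_state();print(s)
E
```

```text
pics
top knob_mid 0.61 [215.8 225. ] [586.3  46.1 145. ]
top knob_mid 0.3 [185.9 239.4] [558.2  99.3 145. ]
top brake 0.85 [229.4 239.2] [566.1  24.3 115. ]
top brake 0.63 [408.7 305.3] [ 448.3 -313.2  115. ]
top magnet_red 0.59 [452.9 310.3] [ 448.5 -425.4    3. ]
top magnet_blue 0.64 [400.1 254.8] [ 562.1 -317.7    3. ]
top magnet_yellow 0.74 [407.  307.9] [ 451.5 -330.7    3. ]
top magnet_yellow 0.55 [189.  241.6] [581.  125.2   3. ]
top flange_top 0.18 [216.6 224.1] [594.3  49.6 117. ]
top reel 0.64 [189.1 240.7] [583.5 125.8   0. ]
top drum 0.57 [181.4 237.9] [583.3 135.1  30. ]
side knob_mid 0.7 [308.2 164.4] [585.8  41.4 145. ]
side brake 0.87 [300.2 180.5] [567.4  37.3 115. ]
side magnet_red 0.67 [341.8 451.9] [ 453.  -416.4    3. ]
side magnet_red 0.55 [349.9 379.6] [ 508.8 -324.8    3. ]
side magnet_blue 0.56 [379.2 363.2] [ 563.6 -316.9    3. ]
side magnet_yellow 0.53 [320.7 404.4] [ 452.4 -344.2    3. ]
side magnet_yellow 0.31 [312.6 163.1] [675.3 239.5   3. ]
side flange_top 0.61 [287.  151.5] [577.2 141.  117. ]
side reel 0.61 [292.4 195.5] [584.9 138.8   0. ]
side drum 0.66 [293.4 185.5] [587.  135.4  30. ]
{'time': 0.9, 'joint_pos': array([66.09086245, 33.87214231,  2.77212779, 92.15940926, -1.9077172 ,
       54.01334616, -1.93017607]), 'joint_velocities': array([-4.44623390e-02,  6.12373755e-02,  1.00091451e-02,  5.20237737e-05,
        5.39264973e-02,  6.77919811e-04,  9.64563690e-03]), 'joint_torque': array([-1.09282424e-03, -5.48631692e+01,  1.54623885e+00, -1.98540795e+01,
        9.38897661e-03,  1.47931194e-03, -8.53447020e-07]), 'position': array([ 230.68562532, -687.33020722,  231.32173858]), 'ee_rot': array([1.79998701e+02, 1.00014934e-03, 1.85555458e+01]), 'contact_force': array([ 0.2876752 , -0.44645464, -0.49947206]), 'torque': array([ 0.03219443, -0.03700267, -0.00510323]), 'grasp_force': 0.0, 'width': 0.9974744795588788}
```

View pics/top0.png

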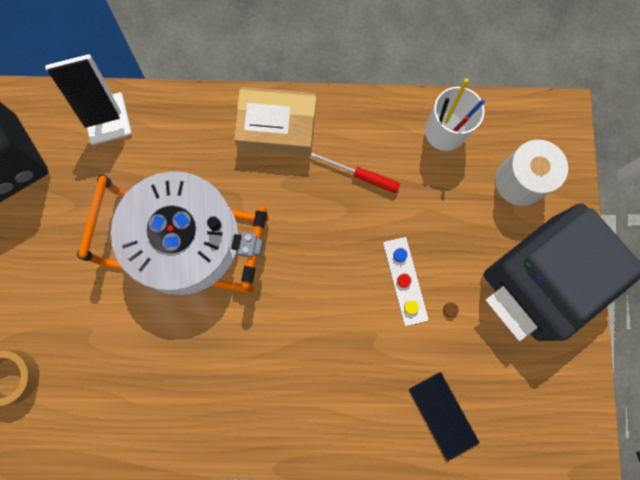

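View pics/side0.png

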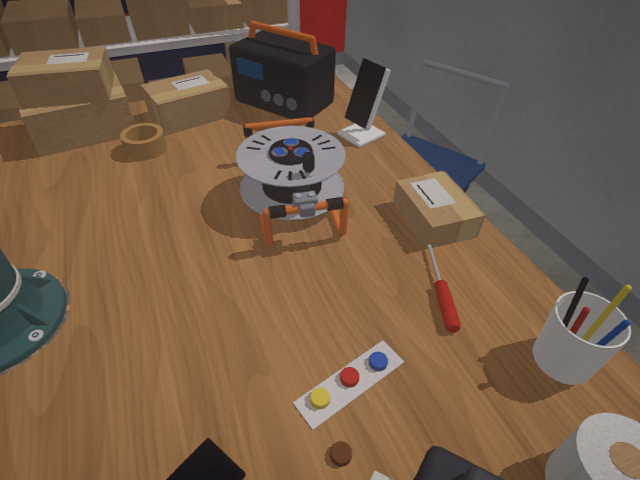

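The top view shows the reel at about (175,230), with the knob at (214,224) and the brake at (248,243) on its right.

Things that could be taken for the red magnet:
- The red disc on the strip at top (404,281) / side (349,377).
- The brown disc at top (451,310) / side (341,453).
- The red dot on the socket plate at (170,228).
- The yellow disc at (411,308) and the blue disc at (400,255).

By the description, I choose the disc at (404,281).

Run:
```python
from h import *
from scipy.optimize import minimize
from scipy.ndimage import map_coordinates
I={c:cv2.imread(f"pics/{c}0.png") for c in("top","side")}
G={c:cv2.GaussianBlur(I[c],(0,0),1).astype(float) for c in I}
th=np.linspace(0,2*np.pi,240,endpoint=False)
def samp(c,x,y,z,rad):
    p=proj(c,np.c_[x+rad*np.cos(th),y+rad*np.sin(th),np.full(240,z)])
    return np.stack([map_coordinates(G[c][:,:,k],[p[:,1],p[:,0]],order=1) for k in range(3)],1)
def cost(v,cs):
    return -sum(np.minimum(np.abs(samp(c,*v,117,110)-samp(c,*v,117,120)).sum(1),120).mean() for c in cs)
for cs in(["top"],["side"],["top","side"]):
    b=min(((cost((x,y),cs),x,y) for x in range(550,630,4) for y in range(100,170,4)))
    m=minimize(cost,b[1:],args=(cs,),method="Nelder-Mead");print("axis",cs,m.x.round(1),round(m.fun,1))
ax=m.x
for c in I:
    h=cv2.cvtColor(I[c],cv2.COLOR_BGR2HSV)
    x,y=(404,281) if c=="top" else (349,377)
    for n,(x,y),lo,hi in [("red",(404,281) if c=="top" else (349,377),None,None),("blue",(400,255) if c=="top" else (378,361),100,130),("yel",(411,308) if c=="top" else (320,398),20,35)]:
        H=h[:,:,0]; ok=((H<8)|(H>172)) if lo is None else (H>lo)&(H<hi)
        M=(ok&(h[:,:,1]>140)&(h[:,:,2]>60)).astype(np.uint8);W=np.zeros_like(M);cv2.circle(W,(x,y),16,1,-1)
        ys,xs=np.nonzero(M*W);p=(xs.mean(),ys.mean());print(c,n,len(xs),np.round(p,1),at_z(c,p,10).round(1))
    cv2.circle(I[c],(0,0),1,0)
# triangulate knob, brake
for n,a,b in[("knob",(215.8,225.),(308.2,164.4)),("brake",(229.4,239.2),(300.2,180.5))]:
    (c1,d1),(c2,d2)=ray("top",a),ray("side",b);s=np.linalg.lstsq(np.c_[d1,-d2],c2-c1,rcond=None)[0]
    print(n,(c1+d1*s[0]).round(1),(c2+d2*s[1]).round(1))
im=I["top"].copy()
for q in proj("top",np.c_[ax[0]+115*np.cos(th),ax[1]+115*np.sin(th),np.full(240,117)]):im[int(q[1]+.5),int(q[0]+.5)]=(0,255,0)
a=cv2.resize(im[150:310,70:280],None,fx=2.5,fy=2.5,interpolation=cv2.INTER_CUBIC)
b=cv2.resize(im[230:330,370:470],None,fx=2.5,fy=2.5,interpolation=cv2.INTER_CUBIC)
o=np.zeros((400,780,3),np.uint8);o[:,:525]=a;o[:250,530:]=b;cv2.imwrite("pics/c1.png",o)
```

```text
axis ['top'] [584.7 131.5] -117.9
axis ['side'] [582.7 134.8] -110.2Traceback (most recent call last):
  File "<stdin>", line 13, in <module>
  File "<stdin>", line 13, in <genexpr>
  File "<stdin>", line 11, in cost
  File "<stdin>", line 11, in <genexpr>
  File "<stdin>", line 8, in samp
  File "h.py", line 9, in proj
    m=r.camera_model(cam);K=np.array([[m["fx"],0,m["cx"]],[0,m["fy"],m["cy"]],[0,0,1.]])
ValueError: time passes only in moves, steps and waits
```

```bash
python3 - <<'E'
s=open('h.py').read().replace('def ray','CM={c:r.camera_model(c) for c in("top","side")}\ndef ray',1).replace('m=r.camera_model(cam)','m=CM[cam]')
open('h.py','w').write(s)
E
python3 - <<'E'
from h import *
I={c:cv2.imread(f"pics/{c}0.png") for c in("top","side")}
th=np.linspace(0,2*np.pi,240,endpoint=False)
ax=np.array([583.9,133])
for c in I:
    h=cv2.cvtColor(I[c],cv2.COLOR_BGR2HSV)
    for n,(x,y),lo,hi in [("red",(404,281) if c=="top" else (349,377),None,None),("blue",(400,255) if c=="top" else (378,361),100,130),("yel",(411,308) if c=="top" else (320,398),20,35)]:
        H=h[:,:,0]; ok=((H<8)|(H>172)) if lo is None else (H>lo)&(H<hi)
        M=(ok&(h[:,:,1]>140)&(h[:,:,2]>60)).astype(np.uint8);W=np.zeros_like(M);cv2.circle(W,(x,y),16,1,-1)
        ys,xs=np.nonzero(M*W);p=(xs.mean(),ys.mean());print(c,n,len(xs),np.round(p,1),at_z(c,p,11).round(1))
for n,a,b in[("knob",(215.8,225.),(308.2,164.4)),("brake",(229.4,239.2),(300.2,180.5))]:
    (c1,d1),(c2,d2)=ray("top",a),ray("side",b);s=np.linalg.lstsq(np.c_[d1,-d2],c2-c1,rcond=None)[0]
    print(n,(c1+d1*s[0]).round(1),(c2+d2*s[1]).round(1))
im=I["top"].copy()
for q in proj("top",np.c_[ax[0]+115*np.cos(th),ax[1]+115*np.sin(th),np.full(240,117)]):im[int(q[1]+.5),int(q[0]+.5)]=(0,255,0)
a=cv2.resize(im[150:310,70:280],None,fx=2.5,fy=2.5,interpolation=cv2.INTER_CUBIC)
b=cv2.resize(im[230:330,370:470],None,fx=2.5,fy=2.5,interpolation=cv2.INTER_CUBIC)
o=np.zeros((400,780,3),np.uint8);o[:,:525]=a;o[:250,530:]=b;cv2.imwrite("pics/c1.png",o)
E
```

```text
top red 137 [403.8 280.1] [ 508.  -323.3   11. ]
top blue 134 [399.9 254.7] [ 560.9 -315.8   11. ]
top yel 145 [411. 307.] [ 452.9 -337.5   11. ]
side red 291 [349.1 376.6] [ 507.5 -323.6   11. ]
side blue 203 [378.4 359.2] [ 562.7 -314.    11. ]
side yel 317 [319.2 398. ] [ 452.6 -338.    11. ]
knob [587.2  46.8 141.1] [587.8  46.6 141.2]
brake [563.9  22.7 126.3] [562.2  23.1 126. ]
```

View pics/c1.png

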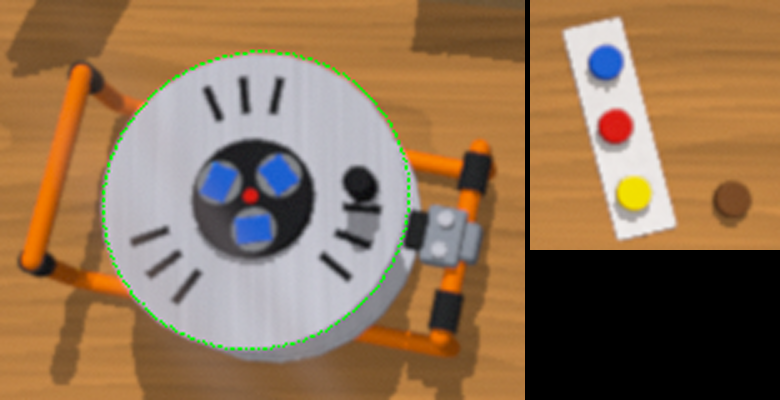

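The green circle fits the flange, so the axis is near (584,133). The knob reads 86 mm from it, where 85 is expected. The red disc on the strip is confirmed at (508,-323) from both cameras, and the brown disc is off the strip. I'll move above the knob at yaw 0.

The manual's scale: shifts go in shares of 100 cm and turns go in shares of pi rad. Converting my numbers, -58.39 cm is -0.5839, 4.13 cm is 0.0413, 0.3239 rad is 0.1031.

drive_tool(series=[{"xyz": [0.143,-0.146,0.01],"rotation": [0,0,0.0318],"hand": 0.1},{"xyz": [0.285,-0.292,0.02],"rotation": [0,0,0.0637],"hand": 0.1},{"xyz": [0.285,-0.292,0.02],"rotation": [0,0,0.0637],"hand": 0.1},{"xyz": [0.285,-0.292,0.02],"rotation": [0,0,0.1031],"hand": 0.1},{"xyz": [0.5711,-0.5839,0.0413],"rotation": [0,0,0.1031],"hand": 0.1},{"xyz": [0.5711,-0.5839,0.0413],"rotation": [0,0,0.1031],"hand": 0.1},{"xyz": [0.5711,-0.5839,0.0413],"rotation": [0,0,0.1031],"hand": 0.1},{"xyz": [0.5711,-0.5839,0.0413],"rotation": [0,0,0.1031],"hand": 0.1},{"xyz": [0.5711,-0.5839,0.0413],"rotation": [0,0,0.1031],"hand": 0.1},{"xyz": [0.5711,-0.5839,0.0413],"rotation": [0,0,0.1031],"hand": 0.1},{"xyz": [0.5711,-0.5839,0.0413],"rotation": [0,0,0.1031],"hand": 0.1},{"xyz": [0.5711,-0.5839,0.0413],"rotation": [0,0,0.1031],"hand": 0.1},{"xyz": [0.5711,-0.5839,0.0413],"rotation": [0,0,0.1031],"hand": 0.1},{"xyz": [0.5711,-0.5839,0.0413],"rotation": [0,0,0.1031],"hand": 0.1},{"xyz": [0.5711,-0.5839,0.0413],"rotation": [0,0,0.1031],"hand": 0.1},{"xyz": [0.5711,-0.5839,0.0413],"rotation": [0,0,0.1031],"hand": 0.1},{"xyz": [0.5711,-0.5839,0.0413],"rotation": [0,0,0.1031],"hand": 0.1},{"xyz": [0.5711,-0.5839,0.0413],"rotation": [0,0,0.1031],"hand": 0.1}], force=20)

```text
time: 2.7
position: [587.7, 52.4, 189.9]
ee_rot: [-179.9, -0.1, 0.4]
contact_force: [-0.2, -1.2, 0.7]
width: 0.552
grasp_force: 0.0
```

Run:
```python
from h import *
s=r.get_state();print({k:np.round(s[k],2) for k in("time","joint_pos","position","ee_rot","contact_force","width")})
# brake direction estimates
ax=np.array([583.9,133])
for px in[(236,241.2),(229.4,239.2)]:
    p=at_z("top",px,116)[:2]-ax;print("shoe",p.round(1),np.hypot(*p).round(1),np.degrees(np.arctan2(p[1],p[0])).round(1))
p=at_z("side",(300.2,180.5),115)[:2]-ax;print(np.hypot(*p),np.degrees(np.arctan2(p[1],p[0])))
# rear bar ends (crop px)
q=[at_z("top",(70+u/2.5,150+v/2.5),102)[:2] for u,v in[(80,72),(37,262)]]
d=q[0]-q[1];print("bar",q,np.hypot(*d),"perp",np.degrees(np.arctan2(d[1],d[0]))-90-0, np.degrees(np.arctan2(*(ax-(q[0]+q[1])/2)[::-1])))
```

```text
{'time': np.float64(2.7), 'joint_pos': array([-11.31,  27.09,   2.56, 112.14,  -1.93,  40.72, -97.2 ]), 'position': array([587.66,  52.4 , 189.95]), 'ee_rot': array([-1.7989e+02, -7.0000e-02,  3.7000e-01]), 'contact_force': array([-0.2 , -1.25,  0.68]), 'width': np.float64(0.55)}
shoe [ -21.6 -121.4] 123.3 -100.1
shoe [ -18.  -108.8] 110.3 -99.4
97.09032036238878 -99.7954824285846
bar [array([683.17921808, 279.44323808]), array([532.69050155, 298.58024731])] 151.7006226939349 perp -97.24716240873173 -98.75802012118668
```

Scaled: 6 cm is 0.06, 3 cm is 0.03.

drive_tool(series=[{"xyz": [0,0,0],"rotation": [0,0,0],"hand": 0.1},{"xyz": [0,0,0.03],"rotation": [0,0,0],"hand": 0.1},{"xyz": [0,0,0.06],"rotation": [0,0,0],"hand": 0.1},{"xyz": [0,0,0.06],"rotation": [0,0,0],"hand": 0.1},{"xyz": [0,0,0.06],"rotation": [0,0,0],"hand": 0.1}], force=20)

```text
time: 3.2
position: [585.5, 45.5, 130.1]
ee_rot: [179.9, 0.1, -0.2]
contact_force: [0.2, -0.5, 1.2]
width: 0.551
grasp_force: 0.0
```

drive_tool(series=[{"xyz": [0,0,0],"rotation": [0,0,0],"hand": -0.3},{"xyz": [0,0,0],"rotation": [0,0,0],"hand": -0.5},{"xyz": [0,0,0],"rotation": [0,0,0],"hand": -0.7},{"xyz": [0,0,0],"rotation": [0,0,0],"hand": -0.8},{"xyz": [0,0,0],"rotation": [0,0,0],"hand": -1},{"xyz": [0,0,0],"rotation": [0,0,0],"hand": -1}], force=20)

```text
time: 3.8
position: [587.8, 50.0, 132.0]
ee_rot: [-179.9, -0.2, 0.1]
contact_force: [-0.6, 4.8, 6.6]
width: 0.274
grasp_force: 20.7
```

Run:
```python
from h import *
im=save("side","s1.png");cv2.imwrite("pics/s1c.png",cv2.resize(im[80:280,200:400,::-1],None,fx=3,fy=3))
```

```text
(no output)
```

View pics/s1c.png

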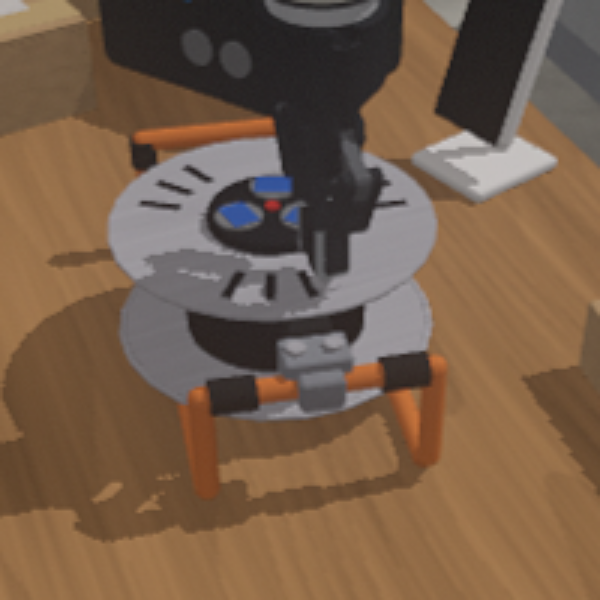

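The side crop shows the fingers on the knob at about crop (330,255). The opening is about 23 mm for a 24 mm knob, so it is gripped. Next I'll work out the cranking table.

Run:
```python
import numpy as np
A=[-88.4]+list(range(-80,210,10))
p=[(8.5*np.cos(np.radians(a)),-8.5*np.sin(np.radians(a))) for a in A]
e=np.zeros(2)
for a,b,c in zip(A[1:],p,p[1:]):
    d=np.array(c)-b+e;q=d.round(2);e=d-q;print(a,q, "thirds",(q/3).round(2),(2*q/3).round(2))
```

```text
-80 [ 1.24 -0.13] thirds [ 0.41 -0.04] [ 0.83 -0.09]
-70 [ 1.43 -0.38] thirds [ 0.48 -0.13] [ 0.95 -0.25]
-60 [ 1.34 -0.63] thirds [ 0.45 -0.21] [ 0.89 -0.42]
-50 [ 1.22 -0.85] thirds [ 0.41 -0.28] [ 0.81 -0.57]
-40 [ 1.04 -1.04] thirds [ 0.35 -0.35] [ 0.69 -0.69]
-30 [ 0.85 -1.22] thirds [ 0.28 -0.41] [ 0.57 -0.81]
-20 [ 0.63 -1.34] thirds [ 0.21 -0.45] [ 0.42 -0.89]
-10 [ 0.38 -1.43] thirds [ 0.13 -0.48] [ 0.25 -0.95]
0 [ 0.13 -1.48] thirds [ 0.04 -0.49] [ 0.09 -0.99]
10 [-0.13 -1.47] thirds [-0.04 -0.49] [-0.09 -0.98]
20 [-0.38 -1.43] thirds [-0.13 -0.48] [-0.25 -0.95]
30 [-0.63 -1.35] thirds [-0.21 -0.45] [-0.42 -0.9 ]
40 [-0.85 -1.21] thirds [-0.28 -0.4 ] [-0.57 -0.81]
50 [-1.04 -1.05] thirds [-0.35 -0.35] [-0.69 -0.7 ]
60 [-1.22 -0.85] thirds [-0.41 -0.28] [-0.81 -0.57]
70 [-1.34 -0.62] thirds [-0.45 -0.21] [-0.89 -0.41]
80 [-1.43 -0.39] thirds [-0.48 -0.13] [-0.95 -0.26]
90 [-1.48 -0.13] thirds [-0.49 -0.04] [-0.99 -0.09]
100 [-1.47  0.13] thirds [-0.49  0.04] [-0.98  0.09]
110 [-1.43  0.39] thirds [-0.48  0.13] [-0.95  0.26]
120 [-1.35  0.62] thirds [-0.45  0.21] [-0.9   0.41]
130 [-1.21  0.85] thirds [-0.4   0.28] [-0.81  0.57]
140 [-1.05  1.05] thirds [-0.35  0.35] [-0.7  0.7]
150 [-0.85  1.21] thirds [-0.28  0.4 ] [-0.57  0.81]
160 [-0.62  1.35] thirds [-0.21  0.45] [-0.41  0.9 ]
170 [-0.39  1.43] thirds [-0.13  0.48] [-0.26  0.95]
180 [-0.13  1.47] thirds [-0.04  0.49] [-0.09  0.98]
190 [0.13 1.48] thirds [0.04 0.49] [0.09 0.99]
200 [0.39 1.43] thirds [0.13 0.48] [0.26 0.95]
```

Scaled: 1.24 cm is 0.0124, 0.41 cm is 0.0041.

drive_tool(series=[{"xyz": [0.0041,-0.0004,0],"rotation": [0,0,0],"hand": -1},{"xyz": [0.0083,-0.0009,0],"rotation": [0,0,0],"hand": -1},{"xyz": [0.0124,-0.0013,0],"rotation": [0,0,0],"hand": -1}])

```text
time: 4.15
position: [599.8, 51.7, 132.0]
ee_rot: [-179.8, -0.1, 0.1]
contact_force: [-2.3, 5.7, 7.9]
width: 0.273
grasp_force: 20.8
```

Scaled: 1.43 cm is 0.0143, 0.95 cm is 0.0095.

drive_tool(series=[{"xyz": [0.0048,-0.0013,0],"rotation": [0,0,0],"hand": -1},{"xyz": [0.0095,-0.0025,0],"rotation": [0,0,0],"hand": -1},{"xyz": [0.0143,-0.0038,0],"rotation": [0,0,0],"hand": -1}])

```text
time: 4.45
position: [613.4, 56.0, 132.0]
ee_rot: [-179.8, -0.1, 0.1]
contact_force: [-3.6, 6.0, 8.4]
width: 0.277
grasp_force: 20.9
```

Scaled: 1.34 cm is 0.0134, 0.89 cm is 0.0089.

drive_tool(series=[{"xyz": [0.0045,-0.0021,0],"rotation": [0,0,0],"hand": -1},{"xyz": [0.0089,-0.0042,0],"rotation": [0,0,0],"hand": -1},{"xyz": [0.0134,-0.0063,0],"rotation": [0,0,0],"hand": -1}])

```text
time: 4.75
position: [626.1, 62.4, 132.0]
ee_rot: [-179.8, 0.0, 0.1]
contact_force: [-4.3, 5.8, 9.0]
width: 0.274
grasp_force: 21.0
```

Scaled: 1.22 cm is 0.0122, -0.85 cm is -0.0085.

drive_tool(series=[{"xyz": [0.0041,-0.0028,0],"rotation": [0,0,0],"hand": -1},{"xyz": [0.0081,-0.0057,0],"rotation": [0,0,0],"hand": -1},{"xyz": [0.0122,-0.0085,0],"rotation": [0,0,0],"hand": -1}])

```text
time: 5.05
position: [637.5, 70.9, 132.0]
ee_rot: [-179.8, 0.1, 0.1]
contact_force: [-5.0, 5.7, 10.9]
width: 0.278
grasp_force: 21.1
```

Scaled: -1.04 cm is -0.0104, -0.69 cm is -0.0069.

drive_tool(series=[{"xyz": [0.0035,-0.0035,0],"rotation": [0,0,0],"hand": -1},{"xyz": [0.0069,-0.0069,0],"rotation": [0,0,0],"hand": -1},{"xyz": [0.0104,-0.0104,0],"rotation": [0,0,0],"hand": -1}])

```text
time: 5.35
position: [647.2, 80.9, 132.0]
ee_rot: [-179.8, 0.2, 0.1]
contact_force: [-7.0, 4.7, 11.8]
width: 0.271
grasp_force: 21.1
```

The drag is small here. The radial pull shows the axis is nearer (582,135), so I'll correct the circle and go on.

Scaled: -1.42 cm is -0.0142, 0.66 cm is 0.0066.

drive_tool(series=[{"xyz": [0.002,-0.0047,-0.001],"rotation": [0,0,0],"hand": -1},{"xyz": [0.0043,-0.0095,-0.002],"rotation": [0,0,0],"hand": -1},{"xyz": [0.0066,-0.0142,-0.002],"rotation": [0,0,0],"hand": -1}])

```text
time: 5.65
position: [654.8, 92.1, 132.1]
ee_rot: [180.0, 0.1, -0.0]
contact_force: [-3.1, 0.2, 2.3]
width: 0.274
grasp_force: 20.4
```

Scaled: -1.34 cm is -0.0134, -0.89 cm is -0.0089.

drive_tool(series=[{"xyz": [0.0021,-0.0045,0],"rotation": [0,0,0],"hand": -1},{"xyz": [0.0042,-0.0089,0],"rotation": [0,0,0],"hand": -1},{"xyz": [0.0063,-0.0134,0],"rotation": [0,0,0],"hand": -1}])

```text
time: 5.95
position: [661.3, 106.2, 132.1]
ee_rot: [180.0, 0.1, -0.0]
contact_force: [-5.8, 1.4, 5.6]
width: 0.269
grasp_force: 20.6
```

Scaled: -1.43 cm is -0.0143, -0.95 cm is -0.0095.

drive_tool(series=[{"xyz": [0.0013,-0.0048,0],"rotation": [0,0,0],"hand": -1},{"xyz": [0.0025,-0.0095,0],"rotation": [0,0,0],"hand": -1},{"xyz": [0.0038,-0.0143,0],"rotation": [0,0,0],"hand": -1}])

```text
time: 6.25
position: [664.8, 118.4, 132.1]
ee_rot: [179.8, 0.2, -0.1]
contact_force: [-6.9, -2.1, 7.7]
width: 0.276
grasp_force: 20.8
```

Scaled: -1.48 cm is -0.0148, -0.99 cm is -0.0099.

drive_tool(series=[{"xyz": [0.0004,-0.0049,0],"rotation": [0,0,0],"hand": -1},{"xyz": [0.0009,-0.0099,0],"rotation": [0,0,0],"hand": -1},{"xyz": [0.0013,-0.0148,0],"rotation": [0,0,0],"hand": -1}])

```text
time: 6.55
position: [666.3, 132.1, 132.1]
ee_rot: [179.8, 0.1, -0.1]
contact_force: [-5.8, -2.8, 6.6]
width: 0.275
grasp_force: 20.7
```

Scaled: -1.47 cm is -0.0147, -0.98 cm is -0.0098.

drive_tool(series=[{"xyz": [-0.0004,-0.0049,0],"rotation": [0,0,0],"hand": -1},{"xyz": [-0.0009,-0.0098,0],"rotation": [0,0,0],"hand": -1},{"xyz": [-0.0013,-0.0147,0],"rotation": [0,0,0],"hand": -1}])

```text
time: 6.85
position: [665.3, 148.2, 132.1]
ee_rot: [179.9, 0.1, -0.1]
contact_force: [-5.3, -1.0, 6.2]
width: 0.269
grasp_force: 20.6
```

Scaled: -1.43 cm is -0.0143, -0.95 cm is -0.0095.

drive_tool(series=[{"xyz": [-0.0013,-0.0048,0],"rotation": [0,0,0],"hand": -1},{"xyz": [-0.0025,-0.0095,0],"rotation": [0,0,0],"hand": -1},{"xyz": [-0.0038,-0.0143,0],"rotation": [0,0,0],"hand": -1}])

```text
time: 7.15
position: [661.7, 162.5, 132.1]
ee_rot: [179.9, 0.1, -0.1]
contact_force: [-5.1, -2.3, 6.1]
width: 0.269
grasp_force: 20.6
```

Scaled: -1.35 cm is -0.0135, -0.9 cm is -0.009.

drive_tool(series=[{"xyz": [-0.0021,-0.0045,0],"rotation": [0,0,0],"hand": -1},{"xyz": [-0.0042,-0.009,0],"rotation": [0,0,0],"hand": -1},{"xyz": [-0.0063,-0.0135,0],"rotation": [0,0,0],"hand": -1}])

```text
time: 7.45
position: [655.6, 176.3, 132.1]
ee_rot: [179.9, 0.0, -0.1]
contact_force: [-4.3, -2.4, 5.7]
width: 0.27
grasp_force: 20.6
```

Scaled: -1.21 cm is -0.0121, -0.85 cm is -0.0085.

drive_tool(series=[{"xyz": [-0.0028,-0.004,0],"rotation": [0,0,0],"hand": -1},{"xyz": [-0.0057,-0.0081,0],"rotation": [0,0,0],"hand": -1},{"xyz": [-0.0085,-0.0121,0],"rotation": [0,0,0],"hand": -1}])

```text
time: 7.75
position: [647.1, 188.7, 132.1]
ee_rot: [179.9, -0.0, -0.0]
contact_force: [-3.9, -3.6, 4.9]
width: 0.275
grasp_force: 20.6
```

Scaled: -1.14 cm is -0.0114, -1.05 cm is -0.0105.

drive_tool(series=[{"xyz": [-0.0039,-0.0035,0],"rotation": [0,0,0],"hand": -1},{"xyz": [-0.0077,-0.007,0],"rotation": [0,0,0],"hand": -1},{"xyz": [-0.0114,-0.0105,0],"rotation": [0,0,0],"hand": -1}])

```text
time: 8.05
position: [636.0, 200.0, 132.1]
ee_rot: [180.0, -0.1, -0.0]
contact_force: [-1.7, -2.7, 5.0]
width: 0.274
grasp_force: 20.5
```

Scaled: -1.22 cm is -0.0122, -0.85 cm is -0.0085.

drive_tool(series=[{"xyz": [-0.0041,-0.0028,0],"rotation": [0,0,0],"hand": -1},{"xyz": [-0.0081,-0.0057,0],"rotation": [0,0,0],"hand": -1},{"xyz": [-0.0122,-0.0085,0],"rotation": [0,0,0],"hand": -1}])

```text
time: 8.35
position: [623.6, 208.7, 132.1]
ee_rot: [180.0, -0.0, -0.0]
contact_force: [-2.2, -3.3, 4.5]
width: 0.272
grasp_force: 20.5
```

Scaled: -1.34 cm is -0.0134, -0.89 cm is -0.0089.

drive_tool(series=[{"xyz": [-0.0045,-0.0021,0],"rotation": [0,0,0],"hand": -1},{"xyz": [-0.0089,-0.0041,0],"rotation": [0,0,0],"hand": -1},{"xyz": [-0.0134,-0.0062,0],"rotation": [0,0,0],"hand": -1}])

```text
time: 8.65
position: [610.1, 214.9, 132.1]
ee_rot: [-180.0, -0.0, -0.0]
contact_force: [1.1, -3.6, 3.9]
width: 0.272
grasp_force: 20.5
```

Scaled: -1.43 cm is -0.0143, -0.95 cm is -0.0095.

drive_tool(series=[{"xyz": [-0.0048,-0.0013,0],"rotation": [0,0,0],"hand": -1},{"xyz": [-0.0095,-0.0026,0],"rotation": [0,0,0],"hand": -1},{"xyz": [-0.0143,-0.0039,0],"rotation": [0,0,0],"hand": -1}])

```text
time: 8.95
position: [595.7, 218.7, 132.1]
ee_rot: [-180.0, -0.0, -0.0]
contact_force: [0.9, -3.3, 3.0]
width: 0.269
grasp_force: 20.5
```

Scaled: -1.48 cm is -0.0148, -0.99 cm is -0.0099.

drive_tool(series=[{"xyz": [-0.0049,-0.0004,0],"rotation": [0,0,0],"hand": -1},{"xyz": [-0.0099,-0.0009,0],"rotation": [0,0,0],"hand": -1},{"xyz": [-0.0148,-0.0013,0],"rotation": [0,0,0],"hand": -1}])

```text
time: 9.25
position: [580.9, 219.9, 132.1]
ee_rot: [-180.0, -0.0, -0.0]
contact_force: [1.3, -3.6, 4.8]
width: 0.274
grasp_force: 20.5
```

Scaled: -1.47 cm is -0.0147, -0.98 cm is -0.0098.

drive_tool(series=[{"xyz": [-0.0049,0.0004,0],"rotation": [0,0,0],"hand": -1},{"xyz": [-0.0098,0.0009,0],"rotation": [0,0,0],"hand": -1},{"xyz": [-0.0147,0.0013,0],"rotation": [0,0,0],"hand": -1}])

```text
time: 9.55
position: [566.2, 218.7, 132.1]
ee_rot: [-180.0, -0.0, -0.0]
contact_force: [1.1, -2.7, 3.2]
width: 0.275
grasp_force: 20.4
```

Scaled: -1.43 cm is -0.0143, -0.95 cm is -0.0095.

drive_tool(series=[{"xyz": [-0.0048,0.0013,0],"rotation": [0,0,0],"hand": -1},{"xyz": [-0.0095,0.0026,0],"rotation": [0,0,0],"hand": -1},{"xyz": [-0.0143,0.0039,0],"rotation": [0,0,0],"hand": -1}])

```text
time: 9.85
position: [551.9, 214.8, 132.1]
ee_rot: [-180.0, -0.0, 0.0]
contact_force: [1.5, -2.5, 4.3]
width: 0.272
grasp_force: 20.4
```

Scaled: -1.35 cm is -0.0135, -0.9 cm is -0.009.

drive_tool(series=[{"xyz": [-0.0045,0.0021,0],"rotation": [0,0,0],"hand": -1},{"xyz": [-0.009,0.0041,0],"rotation": [0,0,0],"hand": -1},{"xyz": [-0.0135,0.0062,0],"rotation": [0,0,0],"hand": -1}])

```text
time: 10.15
position: [541.0, 209.9, 132.1]
ee_rot: [-179.8, -0.3, 0.0]
contact_force: [7.3, 0.8, -3.4]
width: 0.267
grasp_force: 19.8
```

Scaled: -1.21 cm is -0.0121, 0.85 cm is 0.0085.

drive_tool(series=[{"xyz": [-0.004,0.0028,0],"rotation": [0,0,0],"hand": -1},{"xyz": [-0.0081,0.0057,0],"rotation": [0,0,0],"hand": -1},{"xyz": [-0.0121,0.0085,0],"rotation": [0,0,0],"hand": -1}])

```text
time: 10.45
position: [529.7, 202.6, 132.2]
ee_rot: [-179.8, -0.4, 0.0]
contact_force: [8.0, 1.2, -3.5]
width: 0.272
grasp_force: 19.9
```

Scaled: -0.35 cm is -0.0035, -0.18 cm is -0.0018.

drive_tool(series=[{"xyz": [-0.0018,0.0017,0],"rotation": [0,0,0],"hand": -1},{"xyz": [-0.0035,0.0035,0],"rotation": [0,0,0],"hand": -1}])

```text
time: 10.65
position: [525.2, 198.9, 132.1]
ee_rot: [-179.8, -0.3, 0.0]
contact_force: [6.2, 2.6, -2.4]
width: 0.267
grasp_force: 20.1
```

Scaled: -0.7 cm is -0.007, -0.35 cm is -0.0035.

drive_tool(series=[{"xyz": [-0.0035,0.0035,0],"rotation": [0,0,0],"hand": -1},{"xyz": [-0.007,0.007,0],"rotation": [0,0,0],"hand": -1}])

```text
time: 10.85
position: [516.7, 190.4, 132.1]
ee_rot: [-179.9, -0.1, 0.0]
contact_force: [2.9, -1.4, 2.7]
width: 0.274
grasp_force: 20.5
```

Scaled: 1.21 cm is 0.0121, -0.85 cm is -0.0085.

drive_tool(series=[{"xyz": [-0.0028,0.004,0],"rotation": [0,0,0],"hand": -1},{"xyz": [-0.0057,0.0081,0],"rotation": [0,0,0],"hand": -1},{"xyz": [-0.0085,0.0121,0],"rotation": [0,0,0],"hand": -1}])

```text
time: 11.15
position: [507.2, 176.9, 132.1]
ee_rot: [-180.0, -0.0, -0.0]
contact_force: [3.3, -1.8, 1.7]
width: 0.274
grasp_force: 20.4
```

Scaled: 1.35 cm is 0.0135, 0.9 cm is 0.009.

drive_tool(series=[{"xyz": [-0.0021,0.0045,0],"rotation": [0,0,0],"hand": -1},{"xyz": [-0.0041,0.009,0],"rotation": [0,0,0],"hand": -1},{"xyz": [-0.0062,0.0135,0],"rotation": [0,0,0],"hand": -1}])

```text
time: 11.45
position: [501.1, 163.8, 132.1]
ee_rot: [-180.0, -0.0, 0.0]
contact_force: [3.4, -0.4, 3.3]
width: 0.273
grasp_force: 20.4
```

Scaled: 1.43 cm is 0.0143, 0.95 cm is 0.0095.

drive_tool(series=[{"xyz": [-0.0013,0.0048,0],"rotation": [0,0,0],"hand": -1},{"xyz": [-0.0026,0.0095,0],"rotation": [0,0,0],"hand": -1},{"xyz": [-0.0039,0.0143,0],"rotation": [0,0,0],"hand": -1}])

```text
time: 11.75
position: [497.4, 149.6, 132.1]
ee_rot: [-180.0, -0.0, 0.0]
contact_force: [3.3, -0.0, 2.9]
width: 0.272
grasp_force: 20.5
```

Two spots show up: a lesser one with the knob near -5° (about 2.8 N) and the worst near 125° (about 7 N). I'll go back over the worst one in finer steps from the other side.

Scaled: -3.99 cm is -0.0399, -2.78 cm is -0.0278.

drive_tool(series=[{"xyz": [0.002,-0.0072,0],"rotation": [0,0,0],"hand": -1},{"xyz": [0.0039,-0.0143,0],"rotation": [0,0,0],"hand": -1},{"xyz": [0.007,-0.0211,0],"rotation": [0,0,0],"hand": -1},{"xyz": [0.0101,-0.0278,0],"rotation": [0,0,0],"hand": -1},{"xyz": [0.0144,-0.034,0],"rotation": [0,0,0],"hand": -1},{"xyz": [0.0186,-0.0399,0],"rotation": [0,0,0],"hand": -1}])

```text
time: 12.35
position: [515.8, 189.3, 132.0]
ee_rot: [179.9, 0.1, -0.0]
contact_force: [1.9, -2.9, 5.1]
width: 0.275
grasp_force: 20.7
```

Scaled: -0.44 cm is -0.0044, 0.4 cm is 0.004.

drive_tool(series=[{"xyz": [0.002,-0.0022,0],"rotation": [0,0,0],"hand": -1},{"xyz": [0.004,-0.0044,0],"rotation": [0,0,0],"hand": -1}])

```text
time: 12.55
position: [518.9, 192.9, 132.0]
ee_rot: [179.9, 0.2, -0.0]
contact_force: [-0.8, -4.0, 8.7]
width: 0.27
grasp_force: 21.0
```

Scaled: 0.43 cm is 0.0043, -0.41 cm is -0.0041.

drive_tool(series=[{"xyz": [0.0021,-0.0021,0],"rotation": [0,0,0],"hand": -1},{"xyz": [0.0043,-0.0041,0],"rotation": [0,0,0],"hand": -1}])

```text
time: 12.75
position: [521.8, 195.8, 132.0]
ee_rot: [179.8, 0.3, -0.1]
contact_force: [-4.0, -4.9, 11.4]
width: 0.273
grasp_force: 21.3
```

Scaled: 0.45 cm is 0.0045, -0.38 cm is -0.0038.

drive_tool(series=[{"xyz": [0.0023,-0.0019,0],"rotation": [0,0,0],"hand": -1},{"xyz": [0.0045,-0.0038,0],"rotation": [0,0,0],"hand": -1}])

```text
time: 12.95
position: [525.1, 198.9, 131.9]
ee_rot: [179.7, 0.5, -0.1]
contact_force: [-4.7, -5.2, 13.4]
width: 0.27
grasp_force: 21.5
```

Scaled: 0.48 cm is 0.0048, -0.35 cm is -0.0035.

drive_tool(series=[{"xyz": [0.0024,-0.0017,0],"rotation": [0,0,0],"hand": -1},{"xyz": [0.0048,-0.0035,0],"rotation": [0,0,0],"hand": -1}])

```text
time: 13.15
position: [529.0, 202.1, 131.9]
ee_rot: [179.7, 0.6, -0.1]
contact_force: [-6.2, -5.6, 15.4]
width: 0.275
grasp_force: 21.6
```

Scaled: 0.5 cm is 0.005, -0.31 cm is -0.0031.

drive_tool(series=[{"xyz": [0.0025,-0.0016,0],"rotation": [0,0,0],"hand": -1},{"xyz": [0.005,-0.0031,0],"rotation": [0,0,0],"hand": -1}])

```text
time: 13.35
position: [533.8, 205.5, 131.9]
ee_rot: [179.7, 0.6, -0.1]
contact_force: [-6.4, -5.0, 15.1]
width: 0.267
grasp_force: 21.6
```

Scaled: 0.52 cm is 0.0052, -0.28 cm is -0.0028.

drive_tool(series=[{"xyz": [0.0026,-0.0014,0],"rotation": [0,0,0],"hand": -1},{"xyz": [0.0052,-0.0028,0],"rotation": [0,0,0],"hand": -1}])

```text
time: 13.55
position: [539.5, 209.0, 132.0]
ee_rot: [179.8, 0.5, -0.0]
contact_force: [-5.6, -3.8, 12.7]
width: 0.275
grasp_force: 21.4
```

Scaled: 0.54 cm is 0.0054, 0.27 cm is 0.0027.

drive_tool(series=[{"xyz": [0.0027,-0.0012,0],"rotation": [0,0,0],"hand": -1},{"xyz": [0.0054,-0.0024,0],"rotation": [0,0,0],"hand": -1}])

```text
time: 13.75
position: [546.1, 212.4, 132.0]
ee_rot: [179.8, 0.4, -0.0]
contact_force: [-2.8, -2.5, 10.4]
width: 0.273
grasp_force: 21.1
```

Scaled: 0.56 cm is 0.0056, 0.28 cm is 0.0028.

drive_tool(series=[{"xyz": [0.0028,-0.001,0],"rotation": [0,0,0],"hand": -1},{"xyz": [0.0056,-0.002,0],"rotation": [0,0,0],"hand": -1}])

```text
time: 13.95
position: [553.4, 215.2, 132.0]
ee_rot: [179.9, 0.2, -0.0]
contact_force: [0.2, -1.6, 6.9]
width: 0.272
grasp_force: 20.8
```

Scaled: 0.57 cm is 0.0057, 0.28 cm is 0.0028.

drive_tool(series=[{"xyz": [0.0028,-0.0008,0],"rotation": [0,0,0],"hand": -1},{"xyz": [0.0057,-0.0016,0],"rotation": [0,0,0],"hand": -1}])

```text
time: 14.15
position: [559.2, 217.0, 132.0]
ee_rot: [179.9, 0.2, 0.0]
contact_force: [0.2, -1.3, 7.3]
width: 0.275
grasp_force: 20.9
```

Scaled: -3.18 cm is -0.0318, -2.45 cm is -0.0245.

drive_tool(series=[{"xyz": [-0.0043,0.0012,0],"rotation": [0,0,0],"hand": -1},{"xyz": [-0.0085,0.0026,0],"rotation": [0,0,0],"hand": -1},{"xyz": [-0.0126,0.0043,0],"rotation": [0,0,0],"hand": -1},{"xyz": [-0.0167,0.0061,0],"rotation": [0,0,0],"hand": -1},{"xyz": [-0.0206,0.0082,0],"rotation": [0,0,0],"hand": -1},{"xyz": [-0.0245,0.0104,0],"rotation": [0,0,0],"hand": -1},{"xyz": [-0.0282,0.0129,0],"rotation": [0,0,0],"hand": -1},{"xyz": [-0.0318,0.0155,0],"rotation": [0,0,0],"hand": -1},{"xyz": [-0.0318,0.0155,0],"rotation": [0,0,0],"hand": -1},{"xyz": [-0.0318,0.0155,0],"rotation": [0,0,0],"hand": -1}])

```text
time: 15.15
position: [529.2, 202.2, 132.1]
ee_rot: [-180.0, -0.1, -0.0]
contact_force: [4.5, 0.2, 3.0]
width: 0.272
grasp_force: 20.4
```

The drum stands at 127.7° against a peak near 126°, well inside the tolerance. I'll release the knob, lift and check.

Scaled: -8 cm is -0.08, -5 cm is -0.05.

drive_tool(series=[{"xyz": [0,0,0],"rotation": [0,0,0],"hand": -0.35},{"xyz": [0,0,0],"rotation": [0,0,0],"hand": -0.2},{"xyz": [0,0,0],"rotation": [0,0,0],"hand": 0.0},{"xyz": [0,0,0],"rotation": [0,0,0],"hand": 0.1},{"xyz": [0,0,-0.02],"rotation": [0,0,0],"hand": 0.1},{"xyz": [0,0,-0.05],"rotation": [0,0,0],"hand": 0.1},{"xyz": [0,0,-0.08],"rotation": [0,0,0],"hand": 0.1},{"xyz": [0,0,-0.08],"rotation": [0,0,0],"hand": 0.1}])

```text
time: 15.95
position: [530.9, 202.7, 215.7]
ee_rot: [-179.8, -0.4, -0.0]
contact_force: [-0.2, -0.1, 0.1]
width: 0.548
grasp_force: 0.0
```

Scaled: 52.54 cm is 0.5254, -2.09 cm is -0.0209.

drive_tool(series=[{"xyz": [-0.002,0.05,0],"rotation": [0,0,0],"hand": 0.3},{"xyz": [-0.0209,0.5254,0],"rotation": [0,0,0],"hand": 0.3},{"xyz": [-0.0209,0.5254,0],"rotation": [0,0,0],"hand": 0.3},{"xyz": [-0.0209,0.5254,0],"rotation": [0,0,0],"hand": 0.3},{"xyz": [-0.0209,0.5254,0],"rotation": [0,0,0],"hand": 0.3},{"xyz": [-0.0209,0.5254,0],"rotation": [0,0,0],"hand": 0.3},{"xyz": [-0.0209,0.5254,0],"rotation": [0,0,0],"hand": 0.3},{"xyz": [-0.0209,0.5254,0],"rotation": [0,0,0],"hand": 0.3},{"xyz": [-0.0209,0.5254,0],"rotation": [0,0,0],"hand": 0.3},{"xyz": [-0.0209,0.5254,0.04],"rotation": [0,0,0],"hand": 0.3},{"xyz": [-0.0209,0.5254,0.09],"rotation": [0,0,0],"hand": 0.3},{"xyz": [-0.0209,0.5254,0.12],"rotation": [0,0,0],"hand": 0.3},{"xyz": [-0.0209,0.5254,0.14],"rotation": [0,0,0],"hand": 0.3},{"xyz": [-0.0209,0.5254,0.14],"rotation": [0,0,0],"hand": 0.3},{"xyz": [-0.0209,0.5254,0.14],"rotation": [0,0,0],"hand": 0.3},{"xyz": [-0.0209,0.5254,0.14],"rotation": [0,0,0],"hand": 0.3},{"xyz": [-0.0209,0.5254,0.14],"rotation": [0,0,0],"hand": 0.3}])

```text
time: 17.65
position: [509.0, -323.8, 73.8]
ee_rot: [179.9, -0.2, 0.0]
contact_force: [-0.2, 0.1, 0.7]
width: 0.649
grasp_force: 0.0
```

Run:
```python
from h import *
from scipy.optimize import minimize
from scipy.ndimage import map_coordinates
im=save("top","t2.png");s=r.get_state();print(s["time"],s["position"].round(1),s["ee_rot"].round(2))
I={c:cv2.imread(f"pics/{c}0.png") for c in("top","side")};I["new"]=cv2.imread("pics/t2.png")
CM["new"]=CM["top"]
G={c:cv2.GaussianBlur(I[c],(0,0),1).astype(float) for c in I}
th=np.linspace(0,2*np.pi,240,endpoint=False)
def samp(c,x,y,rad):
    p=proj(c,np.c_[x+rad*np.cos(th),y+rad*np.sin(th),np.full(240,117.)])
    return np.stack([map_coordinates(G[c][:,:,k],[p[:,1],p[:,0]],order=1) for k in range(3)],1)
def cost(v,c): return -np.minimum(np.abs(samp(c,*v,110)-samp(c,*v,120)).sum(1),120).mean()
for c in("top","new"):
    print(c,minimize(cost,(583,133),args=(c,),method="Nelder-Mead",options=dict(initial_simplex=[(583,133),(587,133),(583,137)])).x.round(1))
for k in("knob_mid","brake"):
  for d in r.mark_of("top",k)[:2]:print(k,d["score"],np.round(d["centre"],1),at_z("top",d["centre"],145 if k[0]=="k" else 115).round(1))
a=cv2.resize(I["new"][150:310,70:280],None,fx=2.5,fy=2.5,interpolation=cv2.INTER_CUBIC)
b=cv2.resize(I["new"][230:330,370:470],None,fx=2.5,fy=2.5,interpolation=cv2.INTER_CUBIC)
o=np.zeros((400,780,3),np.uint8);o[:,:525]=a;o[:250,530:]=b;cv2.imwrite("pics/c2.png",o)
```

```text
17.7 [ 508.8 -323.8   73.7] [ 1.7992e+02 -1.6000e-01  4.0000e-02]
top [584.7 131.5]
new [584.2 133. ]
knob_mid 0.51 [128.7 252.7] [531.3 201.6 145. ]
brake 0.8 [227.  235.8] [572.5  29.2 115. ]
```

View pics/c2.png

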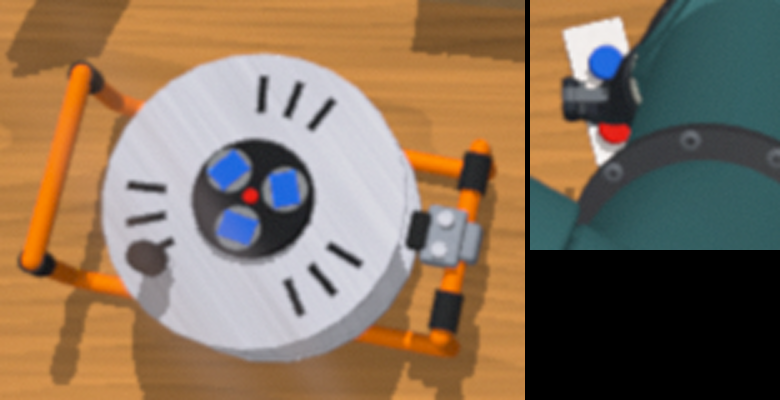

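The knob now sits at crop (147,257), 126.5° by the network. The frame and shoe (crop (418,230)) have not moved, and the hand is over the red disc. I'll grasp the magnet.

Scaled: 6.7 cm is 0.067, 6.6 cm is 0.066.

drive_tool(series=[{"xyz": [0,0,0.03],"rotation": [0,0,0],"hand": 0.3},{"xyz": [0,0,0.05],"rotation": [0,0,0],"hand": 0.3},{"xyz": [0,0,0.06],"rotation": [0,0,0],"hand": 0.3},{"xyz": [0,0,0.066],"rotation": [0,0,0],"hand": 0.3},{"xyz": [0,0,0.067],"rotation": [0,0,0],"hand": 0.3},{"xyz": [0,0,0.067],"rotation": [0,0,0],"hand": 0.3},{"xyz": [0,0,0.067],"rotation": [0,0,0],"hand": 0.3}], force=30)

```text
time: 18.5
position: [508.3, -324.0, 5.8]
ee_rot: [180.0, -0.1, -0.0]
contact_force: [0.9, 0.3, 0.4]
width: 0.65
grasp_force: 0.0
```

drive_tool(series=[{"xyz": [0,0,0],"rotation": [0,0,0],"hand": 0.0},{"xyz": [0,0,0],"rotation": [0,0,0],"hand": -0.2},{"xyz": [0,0,0],"rotation": [0,0,0],"hand": -0.4},{"xyz": [0,0,0],"rotation": [0,0,0],"hand": -0.6},{"xyz": [0,0,0],"rotation": [0,0,0],"hand": -1},{"xyz": [0,0,0],"rotation": [0,0,0],"hand": -1},{"xyz": [0,0,0],"rotation": [0,0,0],"hand": -1}])

```text
time: 19.2
position: [507.9, -323.8, 5.6]
ee_rot: [180.0, -0.0, -0.0]
contact_force: [0.2, 0.9, 6.6]
width: 0.328
grasp_force: 29.5
```

Scaled: -18 cm is -0.18, -14 cm is -0.14.

drive_tool(series=[{"xyz": [0,0,-0.01],"rotation": [0,0,0],"hand": -1},{"xyz": [0,0,-0.04],"rotation": [0,0,0],"hand": -1},{"xyz": [0,0,-0.09],"rotation": [0,0,0],"hand": -1},{"xyz": [0,0,-0.14],"rotation": [0,0,0],"hand": -1},{"xyz": [0,0,-0.18],"rotation": [0,0,0],"hand": -1},{"xyz": [0,0,-0.18],"rotation": [0,0,0],"hand": -1},{"xyz": [0,0,-0.18],"rotation": [0,0,0],"hand": -1}])

```text
time: 19.9
position: [508.0, -323.8, 186.3]
ee_rot: [179.9, -0.1, -0.0]
contact_force: [0.3, -0.2, -0.5]
width: 0.322
grasp_force: 29.7
```

Run:
```python
from h import *
im=save("side","s2.png");s=r.get_state();print(s["time"],s["position"].round(1),s["contact_force"].round(1))
p=proj("side",[s["position"]])[0].astype(int);print(p)
x,y=p;y0,x0=max(y-70,0),max(x-70,0)
a=cv2.resize(im[y0:y0+140,x0:x0+140,::-1],(400,400),interpolation=cv2.INTER_CUBIC)
b=cv2.resize(im[330:430,280:400,::-1],(380,317))
o=np.zeros((400,780,3),np.uint8);o[:,:400]=a;o[:317,400:]=b;cv2.imwrite("pics/s2c.png",o)
```

```text
19.95 [ 507.  -323.1  184.8] [-1.4  0.5 -1. ]
[357 305]
```

View pics/s2c.png

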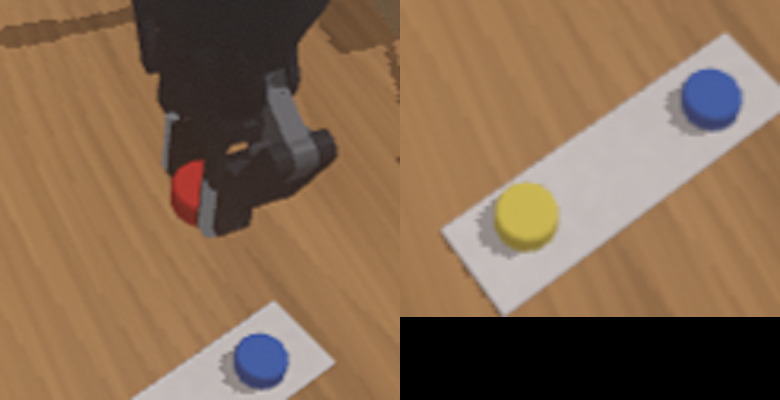

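The left panel shows the red magnet held flat between the pads at crop (190,190). Blue and yellow still lie undisturbed on the strip. I'll carry it to the shoe.

Scaled: -36.81 cm is -0.3681, 5.92 cm is 0.0592.

drive_tool(series=[{"xyz": [0.005,-0.03,0],"rotation": [0,0,0],"hand": -1},{"xyz": [0.012,-0.075,0],"rotation": [0,0,0],"hand": -1},{"xyz": [0.02,-0.124,0],"rotation": [0,0,0],"hand": -1},{"xyz": [0.028,-0.173,0],"rotation": [0,0,0],"hand": -1},{"xyz": [0.035,-0.22,0],"rotation": [0,0,0],"hand": -1},{"xyz": [0.043,-0.267,0],"rotation": [0,0,0],"hand": -1},{"xyz": [0.05,-0.312,0],"rotation": [0,0,0],"hand": -1},{"xyz": [0.055,-0.345,0],"rotation": [0,0,0],"hand": -1},{"xyz": [0.0592,-0.3681,0],"rotation": [0,0,0],"hand": -1},{"xyz": [0.0592,-0.3681,0.02],"rotation": [0,0,0],"hand": -1},{"xyz": [0.0592,-0.3681,0.04],"rotation": [0,0,0],"hand": -1},{"xyz": [0.0592,-0.3681,0.05],"rotation": [0,0,0],"hand": -1},{"xyz": [0.0592,-0.3681,0.05],"rotation": [0,0,0],"hand": -1},{"xyz": [0.0592,-0.3681,0.05],"rotation": [0,0,0],"hand": -1}])

```text
time: 21.35
position: [566.5, 44.0, 134.4]
ee_rot: [180.0, 0.1, -0.0]
contact_force: [0.6, -0.2, -1.1]
width: 0.329
grasp_force: 29.8
```

Run:
```python
from h import *
s=r.get_state();print(s["time"],s["position"].round(1),s["contact_force"].round(1))
im=save("side","s3.png");cv2.imwrite("pics/s3c.png",cv2.resize(im[110:260,210:400,::-1],None,fx=4,fy=4,interpolation=cv2.INTER_CUBIC))
for d in r.mark_of("side","magnet_red")[:3]:print(d["score"],d["centre"],at_z("side",d["centre"],132).round(1))
```

```text
21.35 [566.5  44.  134.4] [ 0.6 -0.2 -1.1]
0.67 [340.6, 456.4] [ 423.7 -461.9  132. ]
0.54 [297.8, 170.4] [566.7  47.7 132. ]
0.21 [256.5, 131.3] [535.3 218.2 132. ]
```

View pics/s3c.png

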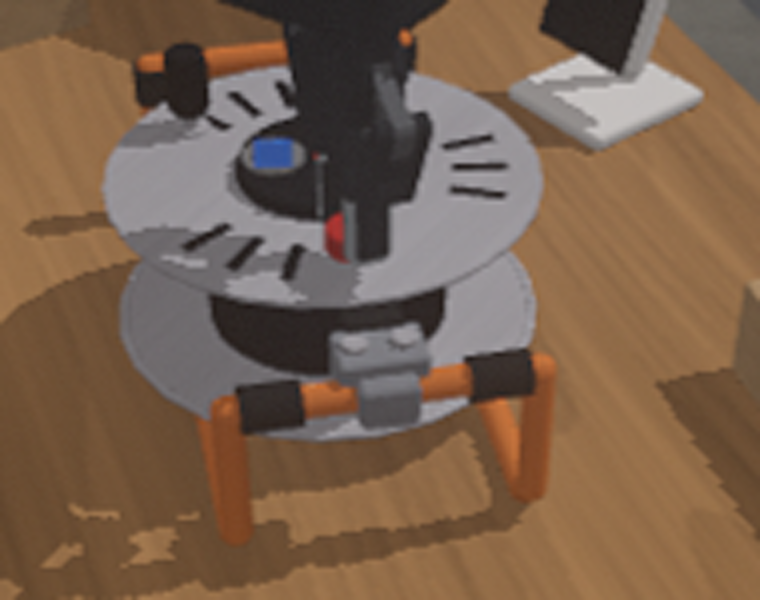

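The magnet hovers over the flange at crop (340,237), in front of the brake at (380,350), and the network puts it at (567,48). I'll lower it, release and lift.

Scaled: 1.5 cm is 0.015, 1.3 cm is 0.013.

drive_tool(series=[{"xyz": [0,0,0.005],"rotation": [0,0,0],"hand": -1},{"xyz": [0,0,0.01],"rotation": [0,0,0],"hand": -1},{"xyz": [0,0,0.013],"rotation": [0,0,0],"hand": -1},{"xyz": [0,0,0.015],"rotation": [0,0,0],"hand": -1},{"xyz": [0,0,0.015],"rotation": [0,0,0],"hand": -1},{"xyz": [0,0,0.015],"rotation": [0,0,0],"hand": -1}])

```text
time: 22.05
position: [566.9, 44.5, 120.0]
ee_rot: [180.0, 0.0, -0.0]
contact_force: [-0.5, 0.7, -0.0]
width: 0.325
grasp_force: 29.8
```

Not quite touching yet, so I'll lower it a little more until I feel contact.

Scaled: 0.1 cm is 0.001, 0.05 cm is 0.0005.

drive_tool(series=[{"xyz": [0,0,0.0005],"rotation": [0,0,0],"hand": -1},{"xyz": [0,0,0.001],"rotation": [0,0,0],"hand": -1},{"xyz": [0,0,0.001],"rotation": [0,0,0],"hand": -1}])

```text
time: 22.35
position: [566.9, 44.5, 119.0]
ee_rot: [-180.0, -0.0, -0.0]
contact_force: [-0.3, -0.4, -0.1]
width: 0.335
grasp_force: 29.8
```

Scaled: 0.1 cm is 0.001, 0.05 cm is 0.0005.

drive_tool(series=[{"xyz": [0,0,0.0005],"rotation": [0,0,0],"hand": -1},{"xyz": [0,0,0.001],"rotation": [0,0,0],"hand": -1},{"xyz": [0,0,0.001],"rotation": [0,0,0],"hand": -1}])

```text
time: 22.65
position: [567.0, 44.5, 118.6]
ee_rot: [-180.0, -0.0, -0.0]
contact_force: [-1.8, -1.0, 4.3]
width: 0.327
grasp_force: 30.2
```

Contact (fz 4 N). Release gently and retreat.

Scaled: 30 cm is 0.3, 25 cm is 0.25.

drive_tool(series=[{"xyz": [0,0,0],"rotation": [0,0,0],"hand": -0.25},{"xyz": [0,0,0],"rotation": [0,0,0],"hand": -0.15},{"xyz": [0,0,0],"rotation": [0,0,0],"hand": 0},{"xyz": [0,0,0],"rotation": [0,0,0],"hand": 0},{"xyz": [0,0,-0.01],"rotation": [0,0,0],"hand": 0},{"xyz": [0,0,-0.03],"rotation": [0,0,0],"hand": 0},{"xyz": [0,0,-0.07],"rotation": [0,0,0],"hand": 0},{"xyz": [0,0,-0.12],"rotation": [0,0,0],"hand": 0},{"xyz": [-0.02,0.05,-0.13],"rotation": [0,0,0],"hand": 0},{"xyz": [-0.02,0.1,-0.13],"rotation": [0,0,0],"hand": 0},{"xyz": [-0.02,0.15,-0.13],"rotation": [0,0,0],"hand": 0},{"xyz": [-0.02,0.2,-0.13],"rotation": [0,0,0],"hand": 0},{"xyz": [-0.02,0.25,-0.13],"rotation": [0,0,0],"hand": 0},{"xyz": [-0.02,0.3,-0.13],"rotation": [0,0,0],"hand": 0},{"xyz": [-0.02,0.3,-0.13],"rotation": [0,0,0],"hand": 0},{"xyz": [-0.02,0.3,-0.13],"rotation": [0,0,0],"hand": 0}])

```text
time: 24.25
position: [546.2, -258.0, 248.5]
ee_rot: [180.0, -0.0, -0.3]
contact_force: [0.3, 0.8, -0.3]
width: 0.499
grasp_force: 0.0
```

Run:
```python
from h import *
im=save("top","t4.png")
h=cv2.cvtColor(im,cv2.COLOR_RGB2HSV);M=(((h[:,:,0]<8)|(h[:,:,0]>172))&(h[:,:,1]>140)&(h[:,:,2]>60)).astype(np.uint8)
M[:,:200]=0;M[:,245:]=0;M[:200]=0;M[270:]=0
ys,xs=np.nonzero(M);p=(xs.mean(),ys.mean());print(len(xs),p,at_z("top",p,125).round(1))
d=at_z("top",p,125)[:2]-[584,133];print("rel axis r,ang",np.hypot(*d),np.degrees(np.arctan2(d[1],d[0])))
for n,z in(("knob_mid",145),("brake",115)):
  for k in r.mark_of("top",n)[:1]:print(n,k["score"],at_z("top",k["centre"],z).round(1))
a=cv2.resize(im[150:310,70:280,::-1],None,fx=3.5,fy=3.5,interpolation=cv2.INTER_CUBIC);cv2.imwrite("pics/c4.png",a)
```

```text
176 (np.float64(218.0681818181818), np.float64(237.79545454545453)) [566.3  44.1 125. ]
rel axis r,ang 90.61763794819964 -101.23161572456797
knob_mid 0.71 [529.5 199.4 145. ]
brake 0.63 [565.8  18.5 115. ]
```

View pics/c4.png

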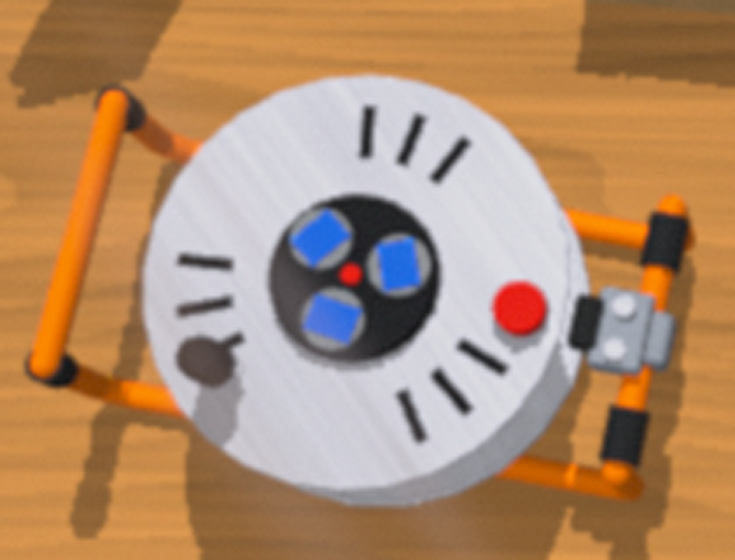

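The red magnet lies flat at crop (520,308), on the line from the axis to the shoe at (585,322), about 25 mm in. The knob and frame are unchanged.

```bash
python3 -c "
from rig import r
print(r.finish_job())"
```

```text
the job is handed in; nothing more can be done
None
```

I handed the job in at about 24 s of the 72 s (no verdict came back): the drum stands about 0.03 rad or less from the worst drag spot I felt (peak about 8 N at the knob), and the red magnet lies flat on the flange about 25 mm in from the shoe. The frame showed no visible shift in the pictures. The blue and yellow magnets were untouched when last seen.

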